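# Clear the scanner's closed display and set it to 60 degrees

## Robot

A 6-joint arm with a two-finger parallel gripper is mounted at the origin on the work surface. World frame = base frame: x ahead of the robot, y to its left, z up, the work surface at z = 0. Lengths are in m, angles in degrees, forces in N, time in s.
With the tool pointing down it reaches from about 0.375 to 0.9 m from the base axis. Payload 3.1 kg.
Tool frame: the origin (TCP) lies at the very end of the fingers, on their centre line; the grasp point (between the pads) lies 19 mm behind it (bot.tcp_to_grasp is the distance from the TCP to the grasp point, in m); z points along the fingers, y is the line along which they close (so a half turn about z gives the same grasp; the last joint's range is limited). The gripper opens to 87 mm and grips with 3 to 60 N. Pads are 19 mm wide; open, the fingers measure 117 mm over their backs; the gripper's body (75 mm by 190 mm) begins 51 mm behind the grasp point.
Start: joints at [-77.894, 30.224, 82.088, -0, 67.689, -10.227], TCP at [0.238, -0.578, 0.223] pointing down, gripper open.
Joint ranges: [-176.69, 176.69], [-43.24, 126.21], [12.49, 139.97], [-82, 262], [0, 151.66], [-163.58, 163.58]. Speed limits (degrees/s): [159.86, 159.86, 180, 180, 180, 180].

## Interface

Orientations are given as a 3x3 rotation matrix whose columns are the frame's x, y, z axes.
In Python, from rig import telemetry, capture, camera_info, job, bot gives the robot as it stands. The module is installed in compiled form; this text tells all that it offers.
- The arm moves only by the tool carry_out, never from a script. Its argument "deltas" is a list that holds one entry, the list of rows, each a list of 7 numbers: the shift along the tool's x, y, z scaled (see below), then the turn, a rotation vector about the tool's x, y, z scaled (see below), then the closure, from -1 (fully open) to 1 (shut). In form: [[[dx, dy, dz, ax, ay, az, claw], ...]]. A call has exactly 10 rows; each row is the pose to reach, as a shift and turn from the pose commanded when the call began, along the tool's axes at that moment, turning the shorter way round; what a row does not reach only later rows make up. The controller multiplies each number of a shift by 15 cm and each number of a turn by 360 degrees. A row lasts 1/12 s, in which the tool goes at most 41.7 mm and 7.16 degrees, less where a joint would pass 70% of its speed; a pose out of reach is approached as far as the arm can. A call with a number of a shift or a turn outside -1 to 1 is refused whole. A call with a gripper value outside its range is refused whole. The fingers move at their own pace and stop on an object; the grip force is fixed at half the most. Time passes only in rows, so rows that repeat a pose let the fingers close, or fill a call up. It gives the time, the measured TCP pose, the force, the opening and the grip force at its end, in the units of the state.
- telemetry.read_state(): the state, without advancing time (a new reading comes with each control period).
- capture(name): name is "side" or "top"; returns the picture (480x640x3 uint8, red, green, blue); there is no depth.
- camera_info(name): a dict with "mtx" (3x3 intrinsics, pixels), "cam_to_world" (4x4, takes a point from camera to world coordinates). Camera axes: x right, y down, z forward; pixel columns grow to the right and rows downward; lengths in m; the calibration is good to about 2 mm. A picture is of the moment at which its call begins. camera_info takes no time and is no camera call.
- job.hand_in(): hands the job in; it is judged then, once.
The state is a dict: "time_s": time; "joint_positions": joint angles; "qvel": joint speeds; "tau": joint torques, N m; "position": TCP position; "tcp_rot": TCP orientation; "force": force on the tool from outside, world axes, zero at the start; "moment": the same for the moment, N m; "opening": opening from 0.0 (shut) to 1.0 (fully open); "grasp_force": force on a finger pad.
Only numpy, scipy, OpenCV 4.12 (cv2) and the standard library are available. Lean on these libraries where they do the work, as an engineer would, in place of code of your own. Each camera call takes 0.05 s, during which the arm holds its last target. There are 200 camera calls.

## Task

Wax trimmings are lying on the closed display of the slide scanner. Take the scraper block from its holder and, with the display still shut, sweep all four trimmings with it (never with the fingers) off the side into the open waste tray, then stand the scraper back in its holder on its foot. Then raise the display by its bar to 60 degrees from lying flat and leave it standing there, without moving the other things on the bench from their places.

Things in the scene. Friction and masses are not known exactly. Their poses are not given: they have to be found in the camera images.
- scanner: Slide scanner, a flat white instrument fixed to the bench: a body 150 (x) x 190 (y) x 46 mm high, under a display panel of 150 x 240 mm that overhangs it by 25 mm at both sides. Origin: centre of its underside. x points from its front (bar side, towards the robot) to its hinge side. Shut, the flat top of the panel, where the trimmings lie, is 58 mm above the bench.
- display (a joint): Angle of the scanner's grey display panel in rad: 0 shut (lying flat), growing as its front edge rises; 60 degrees is 1.047. The hinge is stiff: the panel stays where it is left, up to 1.9. Raising takes about 6 N at the bar. The panel is 150 x 240 x 12 mm.
- display_hinge (a point): Point on the display's hinge axis, midway along it. The axis runs along the scanner's y, 68 mm behind the scanner's centre and 50 mm above the bench.
- display_bar (a point): Middle of the round steel pull bar along the display's front edge: 12 mm diameter, along y, free for 100 mm between its two arms, its centre 36 mm in front of the panel's edge and 179 mm from the hinge axis. It swings with the display; shut, it is 52 mm above the bench.
- tray: Open steel waste tray, fixed, 180 (x) x 190 (y) x 30 mm high, walls and floor 5 mm. It stands against the left or the right side of the scanner's body (5 mm gap), parallel to it, so that it reaches 20 mm under the display's overhanging edge and 170 mm out from it; the larger and deeper of the two steel trays. Origin: centre of its underside.
- holder: The scraper's holder: low steel dish, fixed, 170 (x) x 72 (y) x 14 mm high, walls and floor 5 mm (inside 160 x 62 mm), on the other side of the scanner from the waste tray. Origin: centre of its underside.
- scraper: Wooden scraper block, 120 g: a foot 130 (x) x 30 (y) x 22 mm high, with an upright grip fin 70 (x) x 18 (y) mm in the middle rising from the foot to 76 mm above the underside. Stands on its foot on the holder's floor (5 mm above the bench). Origin: centre of its underside. Its z points up through the fin.
- chip0: A loose wax trimming, cream-coloured, 30 x 22 x 9 mm, 12 g, lying on the closed display. Origin: centre of its underside.
- chip1: A loose wax trimming, cream-coloured, 30 x 22 x 9 mm, 12 g, lying on the closed display. Origin: centre of its underside.
- chip2: A loose wax trimming, cream-coloured, 30 x 22 x 9 mm, 12 g, lying on the closed display. Origin: centre of its underside.
- chip3: A loose wax trimming, cream-coloured, 30 x 22 x 9 mm, 12 g, lying on the closed display. Origin: centre of its underside.
- dish: Closed culture dish, 92 mm across, 19 mm high. Leave alone. Origin: centre of underside.
- slidebox: Flat slide box 89 x 164 x 35 mm. Leave alone. Origin: centre of underside.
- reagent: Amber bottle, 60 mm across, 130 mm high. Leave alone. Origin: centre of underside.
- beaker: White beaker, 72 mm across, 85 mm high. Leave alone. Origin: centre of underside.
- mouse: Black computer mouse 100 x 58 x 32 mm. Leave alone. Origin: centre of underside.
- tipbox: Pipette-tip box 122 x 82 x 61 mm. Leave alone. Origin: centre of underside.

How it is judged (in metres and radians):
On the way, in this order (a step that is already met when the one before it is completed fails the run):
1. the scraper is lifted out of its holder (z of scraper in the frame of holder above 0.03 m), for 0.2 s.
2. all four trimmings are in the waste tray, the display still shut (x of chip0 in the frame of tray between -0.09 and 0.09 m and y of chip0 in the frame of tray between -0.095 and 0.095 m and z of each of chip0, chip1, chip2, chip3 in the frame of tray below 0.053 m and x of chip1 in the frame of tray between -0.09 and 0.09 m and y of chip1 in the frame of tray between -0.095 and 0.095 m and x of chip2 in the frame of tray between -0.09 and 0.09 m and y of chip2 in the frame of tray between -0.095 and 0.095 m and x of chip3 in the frame of tray between -0.09 and 0.09 m and y of chip3 in the frame of tray between -0.095 and 0.095 m and value of joint display below 0.1 rad), for 0.2 s.
3. the scraper stands in its holder again, the display still shut (x of scraper in the frame of holder between -0.035 and 0.035 m and y of scraper in the frame of holder between -0.03 and 0.03 m and z of scraper in the frame of holder below 0.011 m and angle between scraper's own z axis and vertical below 0.15 rad and value of joint display below 0.1 rad and linear speed of scraper below 0.03 m/s and contact force between the fingers and scraper below 0.2 N), for 0.2 s.
4. the display is raised to 60 degrees (value of joint display between 0.925 and 1.17 rad), for 0.2 s.
At the end, for the whole second after the job is handed in: All four trimmings lie at rest in the waste tray (within its outline, less than 53 mm above its underside: piled is fine); the scraper stands at rest on its foot on the holder's floor (tilt under 0.15 rad, between the walls); the display stands still at 60 degrees, 7 either way (0.925 to 1.17 rad) (all of step 4 and x of chip0 in the frame of tray between -0.09 and 0.09 m and y of chip0 in the frame of tray between -0.095 and 0.095 m and z of each of chip0, chip1, chip2, chip3 in the frame of tray below 0.053 m and x of chip1 in the frame of tray between -0.09 and 0.09 m and y of chip1 in the frame of tray between -0.095 and 0.095 m and x of chip2 in the frame of tray between -0.09 and 0.09 m and y of chip2 in the frame of tray between -0.095 and 0.095 m and x of chip3 in the frame of tray between -0.09 and 0.09 m and y of chip3 in the frame of tray between -0.095 and 0.095 m and x of scraper in the frame of holder between -0.035 and 0.035 m and y of scraper in the frame of holder between -0.03 and 0.03 m and z of scraper in the frame of holder below 0.011 m and angle between scraper's own z axis and vertical below 0.15 rad and velocity of joint display between -0.03 and 0.03 rad/s and linear speed of each of scraper, chip0, chip1, chip2, chip3 below 0.02 m/s); the robot touches nothing.
It fails at once if a trimming touched with the fingers (contact force between the fingers and chip0 above 0.5 N or contact force between the fingers and chip1 above 0.5 N or contact force between the fingers and chip2 above 0.5 N or contact force between the fingers and chip3 above 0.5 N).
It fails at once if a bystander moved more than 25 mm (distance of any of dish, slidebox, reagent, beaker, mouse, tipbox from where it was at the start of the episode above 0.025 m).
It also fails if it takes over 72 s, if anything falls off the work surface, if the arm or the gripper's body presses on something with over 40 N, if the wrist force passes 120 N, or if a joint passes its speed limit or range.

## Working session

There is one attempt and no reset: what is moved stays moved. The work goes in short steps, Python scripts to look and compute and a tool call to move; the robot and the scene stay as the last step left them, time stands still between calls to the robot, and variables do not carry over. Pictures are saved under pics/ and viewed, at most 11 in all, crops included, and the job is handed in when it is done.

Besides the shell and the picture viewer there is one more tool, called after "Request:" as name(argument=value, ...) on one line, values as JSON. carry_out: Moves the arm, as the interface text tells. Its arguments: {"type":"object","properties":{"deltas":{"type":"array","items":{"type":"array","items":{"type":"array","items":{"type":"number"}}}}},"required":["deltas"]}

```bash
mkdir -p pics
python3 - <<'E'
from rig import telemetry, capture, camera_info, bot
import cv2,numpy as np
np.set_printoptions(precision=4,suppress=True)
for n in("top","side"):
    im=capture(n); cv2.imwrite(f"pics/{n}0.png",im[:,:,::-1]); c=camera_info(n); print(n,c["mtx"],c["cam_to_world"])
s=telemetry.read_state();print({k:s[k] for k in("time_s","position","tcp_rot","force","opening")},bot.tcp_to_grasp)
E
```

```text
top [[611.6712   0.     313.4837]
 [  0.     611.6712 232.4219]
 [  0.       0.       1.    ]] [[-0.0276 -0.9833  0.18    0.3289]
 [-0.9996  0.0275 -0.0031  0.1073]
 [-0.0019 -0.18   -0.9837  1.3428]
 [ 0.      0.      0.      1.    ]]
side [[525.8659   0.     313.1697]
 [  0.     525.8659 242.9614]
 [  0.       0.       1.    ]] [[ 0.9955 -0.0532  0.0781  0.4928]
 [-0.0927 -0.7073  0.7008 -0.5769]
 [ 0.0179 -0.7049 -0.7091  0.7431]
 [ 0.      0.      0.      1.    ]]
{'time_s': 0.1, 'position': array([ 0.2374, -0.5775,  0.2217]), 'tcp_rot': array([[ 0.925 ,  0.38  , -0.0004],
       [ 0.38  , -0.925 ,  0.0019],
       [ 0.0003, -0.0019, -1.    ]]), 'force': array([ 0.4445,  0.398 , -1.2562]), 'opening': 1.000323527306369} 0.0187
```

View pics/top0.png

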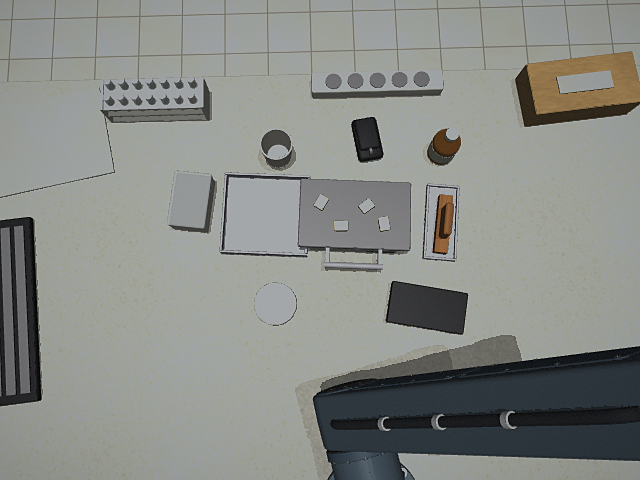

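View pics/side0.png

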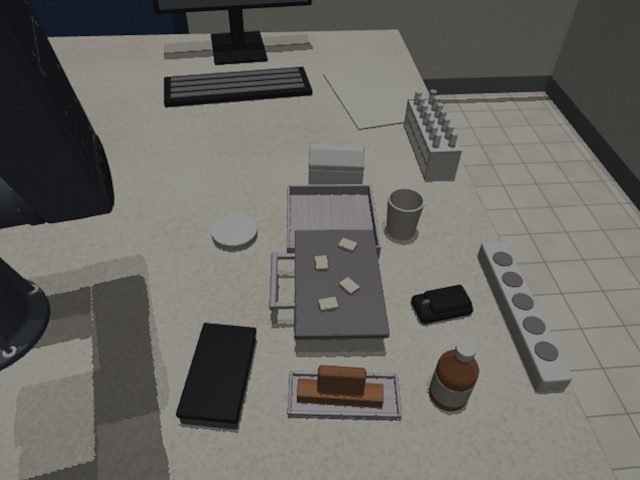

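```bash
cat > h.py <<'E'
import cv2,numpy as np
from rig import telemetry, capture, camera_info, bot
np.set_printoptions(precision=4,suppress=True)
def ray(n,uv,z):
    c=camera_info(n);T=c["cam_to_world"];uv=np.atleast_2d(uv).astype(float)
    d=np.c_[uv,np.ones(len(uv))]@np.linalg.inv(c["mtx"]).T@T[:3,:3].T
    return (T[:3,3]+d*((z-T[2,3])/d[:,2])[:,None])[:,:2]
def rect(n,m,z,k=None):
    "world rect (centre, size, yaw) of largest blob of mask m"
    cs=cv2.findContours(m.astype(np.uint8),0,1)[0];c=max(cs,key=cv2.contourArea)
    p=ray(n,c[:,0],z);return cv2.minAreaRect((p*1000).astype(np.float32))
E
python3 - <<'E'
from h import *
im=cv2.imread("pics/top0.png");hsv=cv2.cvtColor(im,cv2.COLOR_BGR2HSV)
print("px panel",im[215,350],im[240,310],"chip",im[226,341],"tray",im[215,260],"wood",hsv[245,441],hsv[210,446],"dish",im[190,432],im[252,430], "bar",im[266,350])
g=cv2.cvtColor(im,cv2.COLOR_BGR2GRAY)
roi=np.zeros_like(g);roi[170:262,290:418]=1
p=(abs(g.astype(int)-int(g[215,350]))<22)*roi
p=cv2.morphologyEx(p.astype(np.uint8),cv2.MORPH_OPEN,np.ones((7,7)))
print("panel",rect("top",p,.058))
x,y,w,h=cv2.boundingRect(p);print(x,y,w,h)
ch=((g>190)*roi).astype(np.uint8);ch[:, :303]=0;ch[:,408:]=0;ch[:186]=0;ch[245:]=0
for c in cv2.findContours(ch,0,1)[0]:
    if cv2.contourArea(c)>30: print("chip",cv2.minAreaRect((ray("top",c[:,0],.067)*1000).astype(np.float32)))
w=((hsv[...,0]<20)&(hsv[...,1]>110)).astype(np.uint8);w[:185]=0;w[262:]=0;w[:,:420]=0;w[:,470:]=0
print("wood bbox",cv2.boundingRect(w)); 
c=cv2.resize(im[165:275,290:470],None,fx=4.4,fy=4.4,interpolation=cv2.INTER_CUBIC);cv2.imwrite("pics/c1.png",c)
s=cv2.imread("pics/side0.png");cv2.imwrite("pics/c2.png",cv2.resize(s[220:430,250:420],None,fx=2.8,fy=2.8,interpolation=cv2.INTER_CUBIC))
E
```

```text
px panel [130 127 127] [135 133 131] chip [170 168 163] tray [169 166 163] wood [ 14 151 152] [ 14 151 123] dish [167 163 162] [173 170 166] bar [153 146 150]
panel ((602.3782348632812, 14.170417785644531), (235.63059997558594, 145.78964233398438), 86.08552551269531)
299 179 111 71
wood bbox (433, 194, 21, 60)
```

View pics/c1.png

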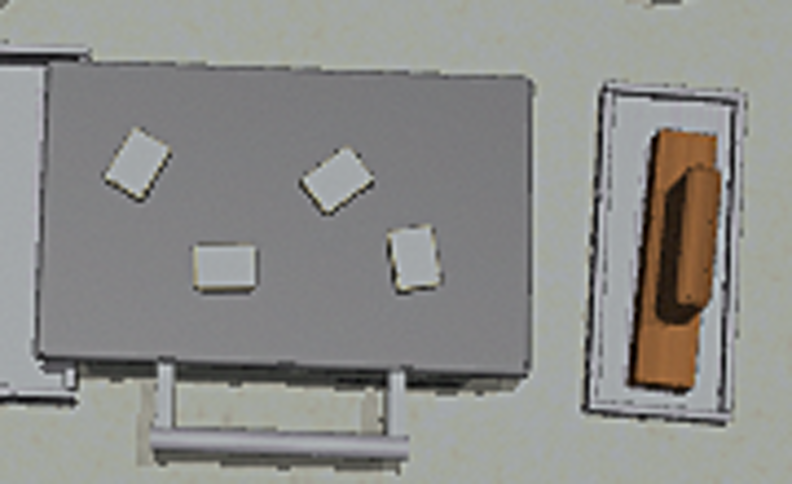

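View pics/c2.png

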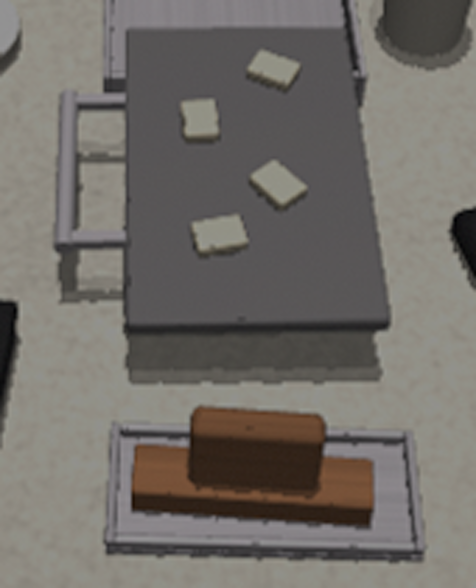

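Run:
```python
from h import *
t=lambda L:np.array(L)/4.4+[290,165]
s=lambda L:np.array(L)/2.8+[250,220]
def show(k,n,P,z):
    p=ray(n,P,z);r=cv2.minAreaRect((p*1000).astype(np.float32));print(k,n,p.mean(0),np.round(r,1) if 0 else [tuple(np.round(r[1],1)),round(r[2],1)])
show("panel","top",t([[47,62],[533,80],[527,375],[38,357]]),.058)
show("panel","side",s([[126,30],[345,28],[387,322],[126,324]]),.058)
show("foot","top",t([[655,130],[718,133],[695,390],[630,388]]),.027)
show("foot","side",s([[134,447],[373,460],[371,525],[132,510]]),.016)
show("fin","top",t([[688,170],[720,168],[710,305],[678,302]]),.081)
show("fin","side",s([[195,406],[322,412],[325,433],[192,427]]),.081)
show("holder","top",t([[603,85],[745,92],[732,425],[585,410]]),.014)
show("holder","side",s([[113,425],[412,432],[422,555],[107,545]]),.014)
print("bar ends",ray("top",t([[152,438],[407,447]]),.058), ray("side",s([[70,93],[66,243]]),.058))
print("chips",ray("top",t([[138,164],[226,267],[337,181],[414,258]]),.067))
```

```text
panel top [0.6009 0.0131] [(np.float64(239.5), np.float64(147.3)), 86.2]
panel side [0.6024 0.0122] [(np.float64(238.2), np.float64(147.7)), 85.9]
foot top [ 0.5806 -0.1818] [(np.float64(31.9), np.float64(134.6)), 81.1]
foot side [ 0.5838 -0.182 ] [(np.float64(38.8), np.float64(132.0)), 81.8]
fin top [ 0.5813 -0.1823] [(np.float64(15.2), np.float64(67.6)), 82.0]
fin side [ 0.5836 -0.181 ] [(np.float64(12.3), np.float64(67.7)), 82.4]
holder top [ 0.5873 -0.1807] [(np.float64(73.2), np.float64(171.3)), 83.8]
holder side [ 0.59   -0.1828] [(np.float64(73.2), np.float64(167.9)), 83.8]
bar ends [[ 0.4942  0.0818]
 [ 0.4865 -0.0405]] [[ 0.4973  0.0795]
 [ 0.4899 -0.0416]]
chips [[ 0.6273  0.0847]
 [ 0.5752  0.0437]
 [ 0.6162 -0.0117]
 [ 0.577  -0.0472]]
```

Request:
carry_out(deltas=[[[0.1,-0.05,0,0,0,0.0084,-0.2],[0.2,-0.1,0,0,0,0.0168,-0.2],[0.3,-0.15,0,0,0,0.0252,-0.2],[0.4,-0.2,0,0,0,0.0337,-0.2],[0.5,-0.25,0,0,0,0.0421,-0.2],[0.6,-0.3,0,0,0,0.0505,-0.2],[0.7,-0.35,0,0,0,0.0589,-0.2],[0.8,-0.4,0,0,0,0.0673,-0.2],[0.9,-0.45,0,0,0,0.0758,-0.2],[1,-0.5,0,0,0,0.0842,-0.2]]])

```text
time_s: 0.93
position: [0.3481, -0.4507, 0.2221]
tcp_rot: [[0.99, -0.141, -0.0], [-0.141, -0.99, 0.001], [-0.001, -0.001, -1.0]]
force: [-0.1, -0.9, -0.9]
opening: 0.606
grasp_force: 0.0
```

Request:
carry_out(deltas=[[[0.065,-0.1,0,0,0,0,-0.2],[0.13,-0.2,0,0,0,0,-0.2],[0.195,-0.3,0,0,0,0,-0.2],[0.26,-0.4,0,0,0,0,-0.2],[0.325,-0.5,0,0,0,0,-0.2],[0.39,-0.6,0,0,0,0,-0.2],[0.455,-0.7,0,0,0,0,-0.2],[0.52,-0.8,0,0,0,0,-0.2],[0.585,-0.9,0,0,0,0,-0.2],[0.65,-1,0,0,0,0,-0.2]]])

```text
time_s: 1.77
position: [0.4654, -0.3157, 0.2221]
tcp_rot: [[0.99, -0.139, -0.001], [-0.139, -0.99, 0.001], [-0.001, -0.001, -1.0]]
force: [-1.0, -0.3, -0.8]
opening: 0.6
grasp_force: 0.0
```

Request:
carry_out(deltas=[[[0.08,-0.124,0,0,0,0,-0.2],[0.16,-0.248,0,0,0,0,-0.2],[0.24,-0.372,0.05,0,0,0,-0.2],[0.32,-0.496,0.1,0,0,0,-0.2],[0.4,-0.62,0.2,0,0,0,-0.2],[0.48,-0.744,0.3,0,0,0,-0.2],[0.56,-0.868,0.4,0,0,0,-0.2],[0.646,-0.991,0.5,0,0,0,-0.2],[0.646,-0.991,0.5,0,0,0,-0.2],[0.646,-0.991,0.5,0,0,0,-0.2]]])

```text
time_s: 2.6
position: [0.5813, -0.1816, 0.1461]
tcp_rot: [[0.991, -0.136, -0.003], [-0.136, -0.991, 0.001], [-0.003, -0.001, -1.0]]
force: [-0.1, -0.1, -0.2]
opening: 0.6
grasp_force: 0.0
```

Run:
```python
from h import *
im=capture("side")[:,:,::-1];s=telemetry.read_state();print(s["position"],s["opening"])
cv2.imwrite("pics/s2.png",cv2.resize(im[230:440,220:460],None,fx=2.5,fy=2.5))
```

```text
[ 0.5814 -0.1827  0.147 ] 0.5994340279477867
```

View pics/s2.png

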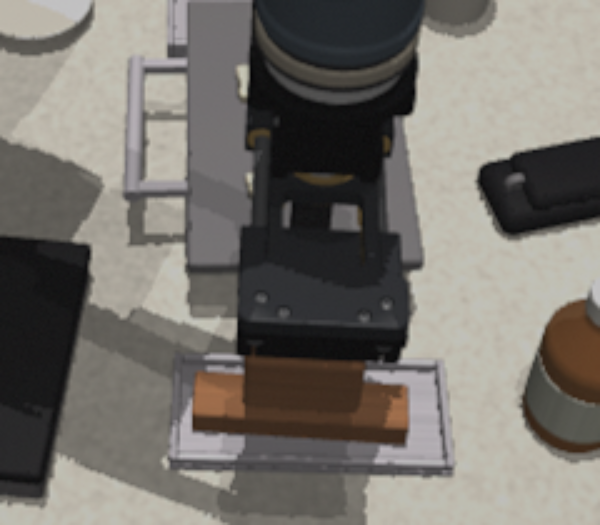

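The gripper (dark, about (320,290)) sits centred above the fin (about (305,380)) and is aligned with it, so I'm descending.

Request:
carry_out(deltas=[[[0,0,0.1,0,0,0,-0.2],[0,0,0.2,0,0,0,-0.2],[0,0,0.3,0,0,0,-0.2],[0,0,0.4,0,0,0,-0.2],[0,0,0.5,0,0,0,-0.2],[0,0,0.6,0,0,0,-0.2],[0,0,0.68,0,0,0,-0.2],[0,0,0.73,0,0,0,-0.2],[0,0,0.73,0,0,0,-0.2],[0,0,0.73,0,0,0,-0.2]]])

```text
time_s: 3.48
position: [0.5817, -0.1834, 0.0382]
tcp_rot: [[0.99, -0.139, 0.0], [-0.139, -0.99, -0.0], [0.0, 0.0, -1.0]]
force: [-0.0, -0.2, -0.6]
opening: 0.6
grasp_force: 0.0
```

Request:
carry_out(deltas=[[[0,0,0,0,0,0,0.2],[0,0,0,0,0,0,0.6],[0,0,0,0,0,0,1],[0,0,0,0,0,0,1],[0,0,0,0,0,0,1],[0,0,0,0,0,0,1],[0,0,0,0,0,0,1],[0,0,0,0,0,0,1],[0,0,0,0,0,0,1],[0,0,0,0,0,0,1]]])

```text
time_s: 4.32
position: [0.5818, -0.1828, 0.0383]
tcp_rot: [[0.99, -0.139, 0.0], [-0.139, -0.99, 0.0], [0.0, -0.0, -1.0]]
force: [0.6, 1.1, 2.8]
opening: 0.204
grasp_force: 30.0
```

Request:
carry_out(deltas=[[[0,0,-0.08,0,0,0,1],[0,0,-0.2,0,0,0,1],[0,0,-0.35,0,0,0,1],[0,0,-0.5,0,0,0,1],[0,0,-0.6,0,0,0,1],[0,0,-0.65,0,0,-0.002,1],[0,-0.15,-0.65,0,0,-0.005,1],[0,-0.3,-0.65,0,0,-0.008,1],[0,-0.5,-0.65,0,0,-0.0114,1],[-0.005,-0.655,-0.65,0,0,-0.0114,1]]])

```text
time_s: 5.15
position: [0.5941, -0.084, 0.1353]
tcp_rot: [[0.998, -0.067, -0.001], [-0.067, -0.998, 0.001], [-0.001, -0.001, -1.0]]
force: [-0.7, -0.1, -1.2]
opening: 0.206
grasp_force: 30.0
```

Request:
carry_out(deltas=[[[0,0,0,0,0,0,1],[0,0,0,0,0,0,1],[0,0,0,0,0,0,1],[0,0,0,0,0,0,1],[0,0,0,0,0,0,1],[0,0,0,0,0,0,1],[0,0,0,0,0,0,1],[0,0,0,0,0,0,1],[0,0,0,0,0,0,1],[0,0,0,0,0,0,1]]])

```text
time_s: 5.98
position: [0.5946, -0.0857, 0.1356]
tcp_rot: [[0.998, -0.068, -0.0], [-0.068, -0.998, -0.0], [-0.0, 0.0, -1.0]]
force: [0.3, -0.1, -1.0]
opening: 0.202
grasp_force: 30.0
```

Run:
```python
from h import *
im=capture("side")[:,:,::-1];s=telemetry.read_state();print(s["position"],s["opening"],s["tcp_rot"],s["force"])
cv2.imwrite("pics/s3.png",cv2.resize(im[190:400,220:460],None,fx=2.5,fy=2.5))
```

```text
[ 0.5946 -0.0856  0.1355] 0.20728571115183828 [[ 0.9977 -0.0677 -0.    ]
 [-0.0677 -0.9977  0.    ]
 [-0.     -0.     -1.    ]] [-0.6086 -0.7607 -1.3589]
```

View pics/s3.png

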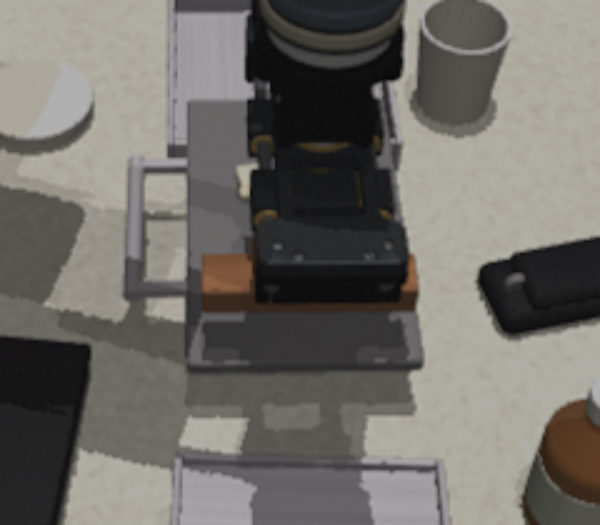

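The foot (about (310,285)) hangs level over the right end of the panel and parallel to its edge. The next move lowers it.

Request:
carry_out(deltas=[[[0,0,0.05,0,0,0,1],[0,0,0.1,0,0,0,1],[0,0,0.15,0,0,0,1],[0,0,0.2,0,0,0,1],[0,0,0.23,0,0,0,1],[0,0,0.25,0,0,0,1],[0,0,0.265,0,0,0,1],[0,0,0.275,0,0,0,1],[0,0,0.283,0,0,0,1],[0,0,0.283,0,0,0,1]]])

```text
time_s: 6.87
position: [0.5947, -0.0855, 0.0931]
tcp_rot: [[0.998, -0.068, 0.0], [-0.068, -0.998, -0.0], [0.0, 0.0, -1.0]]
force: [0.4, -0.1, -1.5]
opening: 0.203
grasp_force: 30.0
```

Request:
carry_out(deltas=[[[0,-0.05,0.004,0,0,0,1],[0,-0.12,0.004,0,0,0,1],[0,-0.19,0.004,0,0,0,1],[0,-0.26,0.004,0,0,0,1],[0,-0.33,0.004,0,0,0,1],[0,-0.4,0.004,0,0,0,1],[0,-0.47,0.004,0,0,0,1],[0,-0.54,0.004,0,0,0,1],[0,-0.61,0.004,0,0,0,1],[0,-0.68,0.004,0,0,0,1]]])

```text
time_s: 7.7
position: [0.6015, 0.0174, 0.0925]
tcp_rot: [[0.998, -0.067, -0.0], [-0.067, -0.998, -0.0], [-0.0, 0.0, -1.0]]
force: [-0.2, -0.0, -1.1]
opening: 0.204
grasp_force: 30.0
```

Request:
carry_out(deltas=[[[0,-0.05,0,0,0,0,1],[0,-0.1,0,0,0,0,1],[0,-0.15,0,0,0,0,1],[0,-0.2,0,0,0,0,1],[0,-0.25,0,0,0,0,1],[0,-0.3,0,0,0,0,1],[0,-0.35,0,0,0,0,1],[0,-0.4,0,0,0,0,1],[0,-0.45,0,0,0,0,1],[0,-0.5,0,0,0,0,1]]])

```text
time_s: 8.53
position: [0.6066, 0.0918, 0.0925]
tcp_rot: [[0.998, -0.068, -0.0], [-0.068, -0.998, 0.0], [-0.0, -0.0, -1.0]]
force: [-0.4, -0.1, -1.7]
opening: 0.203
grasp_force: 30.0
```

Request:
carry_out(deltas=[[[0,-0.05,0,0,0,0,1],[0,-0.1,0,0,0,0,1],[0,-0.15,0,0,0,0,1],[0,-0.19,0,0,0,0,1],[0,-0.23,0,0,0,0,1],[0,-0.27,0,0,0,0,1],[0,-0.3,0,0,0,0,1],[0,-0.33,0,0,0,0,1],[0,-0.33,0,0,0,0,1],[0,-0.33,0,0,0,0,1]]])

```text
time_s: 9.37
position: [0.6099, 0.1406, 0.0925]
tcp_rot: [[0.998, -0.067, -0.0], [-0.067, -0.998, -0.0], [-0.0, 0.0, -1.0]]
force: [-0.2, -0.8, -1.5]
opening: 0.203
grasp_force: 30.0
```

Request:
carry_out(deltas=[[[0,0,-0.1,0,0,0,1],[0,0,-0.2,0,0,0,1],[0,0,-0.3,0,0,0,1],[0,0.12,-0.3,0,0,0,1],[0,0.25,-0.3,0,0,0,1],[0,0.4,-0.3,0,0,0,1],[0,0.55,-0.3,0,0,0,1],[0,0.7,-0.3,0,0,0,1],[0,0.85,-0.3,0,0,0,1],[0,1,-0.3,0,0,0,1]]])

```text
time_s: 10.2
position: [0.5995, -0.0107, 0.1376]
tcp_rot: [[0.998, -0.068, -0.0], [-0.068, -0.998, -0.0], [-0.0, 0.0, -1.0]]
force: [0.3, -0.3, -1.7]
opening: 0.203
grasp_force: 30.0
```

Run:
```python
from h import *
a=capture("side")[:,:,::-1];t=capture("top")[:,:,::-1];s=telemetry.read_state();print(s["time_s"],s["position"],s["opening"],s["force"])
cv2.imwrite("pics/s4.png",np.hstack([cv2.resize(a[150:410,230:430],(400,520)),cv2.resize(t[150:280,200:300],(400,520))]))
```

```text
10.3 [ 0.6    -0.013   0.1376] 0.20894642461896573 [-0.8594  0.0534 -0.8178]
```

View pics/s4.png

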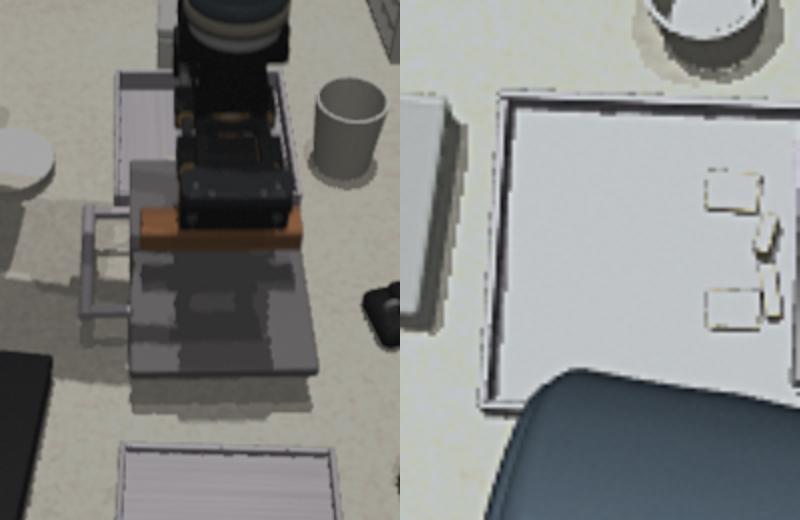

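All four trimmings are in the tray (right half, about (733,190), (766,233), (770,295) and (733,308)). The visible part of the panel is clear, and next I return the scraper.

Request:
carry_out(deltas=[[[0,0.1,0,0,0,0,1],[0,0.22,0,0,0,0,1],[0,0.34,0,0,0,0,1],[0,0.46,0,0,0,0,1],[0,0.58,0,0,0,0,1],[0,0.7,0,0,0,0,1],[0,0.8,0,0,0,0,1],[-0.01,0.9,0,0,0,0.002,1],[-0.02,0.96,0,0,0,0.004,1],[-0.024,1,0,0,0,0.0058,1]]])

```text
time_s: 11.13
position: [0.5857, -0.1596, 0.1374]
tcp_rot: [[0.994, -0.106, -0.0], [-0.106, -0.994, 0.0], [-0.0, -0.0, -1.0]]
force: [-0.9, 0.0, -0.9]
opening: 0.208
grasp_force: 30.0
```

Request:
carry_out(deltas=[[[0,0.06,0,0,0,0,1],[0,0.13,0,0,0,0,1],[0,0.13,0.1,0,0,0,1],[0,0.13,0.2,0,0,0,1],[0,0.13,0.3,0,0,0,1],[0,0.13,0.38,0,0,0,1],[0,0.13,0.44,0,0,0,1],[0,0.13,0.48,0,0,0,1],[0,0.13,0.5,0,0,0,1],[0,0.13,0.5,0,0,0,1]]])

```text
time_s: 11.97
position: [0.5839, -0.1779, 0.062]
tcp_rot: [[0.995, -0.104, -0.001], [-0.104, -0.995, 0.0], [-0.001, -0.0, -1.0]]
force: [-0.3, 1.1, -1.7]
opening: 0.204
grasp_force: 30.0
```

Run:
```python
from h import *
a=capture("side")[:,:,::-1];s=telemetry.read_state();print(s["time_s"],s["position"],s["opening"],s["force"])
cv2.imwrite("pics/s5.png",cv2.resize(a[230:440,220:460],None,fx=2.5,fy=2.5))
```

```text
12.0167 [ 0.5842 -0.178   0.0625] 0.20436538897732354 [ 0.0123  0.001  -1.6301]
```

View pics/s5.png

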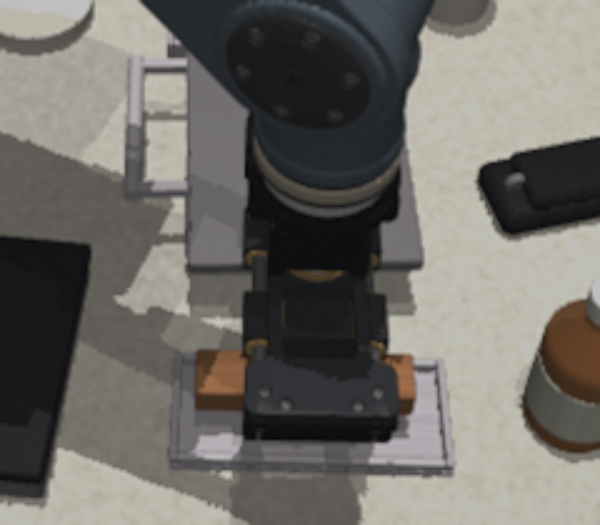

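The scraper (about (305,380)) is inside the holder outline, about 4 mm towards the scanner. I'll correct that, lower it and release.

Request:
carry_out(deltas=[[[0,0.015,0,0,0,0,1],[0,0.03,0.02,0,0,0,1],[0,0.03,0.05,0,0,0,1],[0,0.03,0.08,0,0,0,1],[0,0.03,0.11,0,0,0,1],[0,0.03,0.13,0,0,0,1],[0,0.03,0.145,0,0,0,1],[0,0.03,0.155,0,0,0,1],[0,0.03,0.158,0,0,0,1],[0,0.03,0.158,0,0,0,1]]])

```text
time_s: 12.85
position: [0.5836, -0.1824, 0.0386]
tcp_rot: [[0.995, -0.104, -0.0], [-0.104, -0.995, 0.0], [-0.0, -0.0, -1.0]]
force: [0.2, -0.3, -1.1]
opening: 0.204
grasp_force: 30.0
```

Request:
carry_out(deltas=[[[0,0,0,0,0,0,0.4],[0,0,0,0,0,0,0.2],[0,0,0,0,0,0,0],[0,0,0,0,0,0,-0.2],[0,0,0,0,0,0,-0.2],[0,0,0,0,0,0,-0.2],[0,0,0,0,0,0,-0.2],[0,0,0,0,0,0,-0.2],[0,0,0,0,0,0,-0.2],[0,0,0,0,0,0,-0.2]]])

```text
time_s: 13.68
position: [0.5836, -0.1825, 0.0388]
tcp_rot: [[0.995, -0.104, -0.0], [-0.104, -0.995, 0.0], [-0.0, -0.0, -1.0]]
force: [0.3, -1.1, -0.5]
opening: 0.606
grasp_force: 0.0
```

Request:
carry_out(deltas=[[[0,0,-0.1,0,0,0,-0.2],[0,0,-0.2,0,0,0,-0.2],[0,0,-0.3,0,0,0,-0.2],[0,0,-0.4,0,0,0,-0.2],[0,0,-0.5,0,0,0,-0.2],[0,0,-0.6,0,0,0,-0.2],[0,0,-0.7,0,0,0,-0.2],[0,0,-0.8,0,0,0,-0.2],[0,0,-0.9,0,0,0,-0.2],[0,0,-1,0,0,0,-0.2]]])

```text
time_s: 14.52
position: [0.5834, -0.1823, 0.1895]
tcp_rot: [[0.995, -0.104, -0.0], [-0.104, -0.995, 0.0], [-0.0, -0.0, -1.0]]
force: [-0.4, 0.4, -0.3]
opening: 0.601
grasp_force: 0.0
```

Request:
carry_out(deltas=[[[-0.07,-0.1,0,0,0,-0.018,0],[-0.15,-0.2,0,0,0,-0.036,0.2],[-0.22,-0.3,0,0,0,-0.054,0.4],[-0.3,-0.4,0,0,0,-0.072,0.4],[-0.38,-0.5,0,0,0,-0.09,0.4],[-0.45,-0.6,0,0,0,-0.108,0.4],[-0.53,-0.7,0,0,0,-0.126,0.4],[-0.6,-0.8,0,0,0,-0.144,0.4],[-0.68,-0.9,0,0,0,-0.162,0.4],[-0.754,-1,0,0,0,-0.18,0.4]]])

```text
time_s: 15.35
position: [0.4859, -0.0208, 0.1889]
tcp_rot: [[0.513, 0.859, -0.0], [0.859, -0.513, 0.0], [0.0, -0.0, -1.0]]
force: [-0.1, 0.3, -0.0]
opening: 0.304
grasp_force: 0.0
```

Request:
carry_out(deltas=[[[0.05,-0.023,0,0,0,-0.0126,0.4],[0.1,-0.046,0,0,0,-0.0252,0.4],[0.15,-0.07,0.05,0,0,-0.0378,0.4],[0.2,-0.092,0.12,0,0,-0.0504,0.4],[0.252,-0.115,0.2,0,0,-0.063,0.4],[0.252,-0.115,0.28,0,0,-0.0756,0.4],[0.252,-0.115,0.36,0,0,-0.0756,0.4],[0.252,-0.115,0.42,0,0,-0.0756,0.4],[0.252,-0.115,0.42,0,0,-0.0756,0.4],[0.252,-0.115,0.42,0,0,-0.0756,0.4]]])

```text
time_s: 16.18
position: [0.4912, 0.0197, 0.1255]
tcp_rot: [[0.069, 0.998, -0.001], [0.998, -0.069, 0.0], [0.0, -0.001, -1.0]]
force: [0.2, 0.1, 1.1]
opening: 0.301
grasp_force: 0.0
```

Run:
```python
from h import *
a=capture("side")[:,:,::-1];s=telemetry.read_state();print(s["time_s"],s["position"],s["opening"],s["tcp_rot"])
cv2.imwrite("pics/s6.png",cv2.resize(a[200:430,200:440],None,fx=2.5,fy=2.5))
```

```text
16.2333 [0.4917 0.0196 0.126 ] 0.3037668632835366 [[ 0.0692  0.9976  0.0002]
 [ 0.9976 -0.0692 -0.    ]
 [-0.      0.0002 -1.    ]]
```

View pics/s6.png

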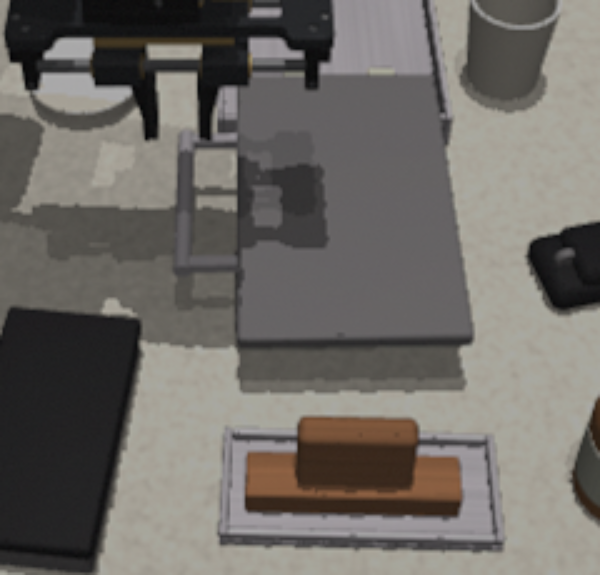

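The scraper stands upright in the holder (about (355,470)). The fingers (about (179,110)) are above the bar line. Next I descend onto the bar.

Request:
carry_out(deltas=[[[0,0,0.08,0,0,0,0.4],[0,0,0.16,0,0,0,0.4],[0,0,0.24,0,0,0,0.4],[0,0,0.31,0,0,0,0.4],[0,0,0.38,0,0,0,0.4],[0,0,0.44,0,0,0,0.4],[0,0,0.5,0,0,0,0.4],[0,0,0.55,0,0,0,0.4],[0,0,0.6,0,0,0,0.4],[0,0,0.6,0,0,0,0.4]]])

```text
time_s: 17.07
position: [0.4908, 0.0198, 0.0347]
tcp_rot: [[0.069, 0.998, -0.002], [0.998, -0.069, 0.0], [0.0, -0.002, -1.0]]
force: [0.7, 0.3, 0.1]
opening: 0.297
grasp_force: 0.0
```

Request:
carry_out(deltas=[[[0,0,0,0,0,0,0.6],[0,0,0,0,0,0,0.8],[0,0,0,0,0,0,1],[0,0,0,0,0,0,1],[0,0,0,0,0,0,1],[0,0,0,0,0,0,1],[0,0,0,0,0,0,1],[0,0,0,0,0,0,1],[0,0,0,0,0,0,1],[0,0,0,0,0,0,1]]])

```text
time_s: 17.9
position: [0.4922, 0.0196, 0.0361]
tcp_rot: [[0.069, 0.998, 0.002], [0.998, -0.069, -0.0], [-0.0, 0.002, -1.0]]
force: [1.5, 0.9, 3.2]
opening: 0.127
grasp_force: 30.0
```

Request:
carry_out(deltas=[[[0,0.001,-0.042,0,0,0,1],[0,0.004,-0.083,0,0,0,1],[0,0.008,-0.125,0,0,0,1],[0,0.013,-0.166,0,0,0,1],[0,0.02,-0.207,0,0,0,1],[0,0.029,-0.248,0,0,0,1],[0,0.039,-0.288,0,0,0,1],[0,0.05,-0.328,0,0,0,1],[0,0.0625,-0.368,0,0,0,1],[0,0.0765,-0.407,0,0,0,1]]])

```text
time_s: 18.73
position: [0.5029, 0.0189, 0.0971]
tcp_rot: [[0.069, 0.998, -0.0], [0.998, -0.069, 0.0], [0.0, -0.0, -1.0]]
force: [5.8, 0.4, -10.3]
opening: 0.124
grasp_force: 30.0
```

Request:
carry_out(deltas=[[[0,0.015,-0.039,0,0,0,1],[0,0.032,-0.077,0,0,0,1],[0,0.05,-0.114,0,0,0,1],[0,0.069,-0.151,0,0,0,1],[0,0.09,-0.1875,0,0,0,1],[0,0.112,-0.223,0,0,0,1],[0,0.135,-0.258,0,0,0,1],[0,0.159,-0.292,0,0,0,1],[0,0.185,-0.325,0,0,0,1],[0,0.211,-0.357,0,0,0,1]]])

```text
time_s: 19.57
position: [0.5319, 0.017, 0.1504]
tcp_rot: [[0.068, 0.998, -0.007], [0.998, -0.068, 0.001], [0.0, -0.007, -1.0]]
force: [-3.7, -1.6, -5.7]
opening: 0.127
grasp_force: 30.0
```

Request:
carry_out(deltas=[[[0,0.028,-0.031,0,0,0,1],[0,0.056,-0.061,0,0,0,1],[0,0.086,-0.09,0,0,0,1],[0,0.117,-0.118,0,0,0,1],[0,0.1485,-0.145,0,0,0,1],[0,0.181,-0.171,0,0,0,1],[0,0.215,-0.196,0,0,0,1],[0,0.249,-0.219,0,0,0,1],[0,0.284,-0.241,0,0,0,1],[0,0.32,-0.262,0,0,0,1]]])

```text
time_s: 20.4
position: [0.5756, 0.0142, 0.1909]
tcp_rot: [[0.068, 0.998, -0.016], [0.998, -0.068, 0.001], [-0.0, -0.016, -1.0]]
force: [-15.7, 0.2, 12.6]
opening: 0.125
grasp_force: 30.0
```

Request:
carry_out(deltas=[[[0,0,0,0,0,0,1],[0,0,0,0,0,0,1],[0,0,0,0,0,0,1],[0,0,0,0,0,0,1],[0,0,0,0,0,0,1],[0,0,0,0,0,0,1],[0,0,0,0,0,0,1],[0,0,0,0,0,0,1],[0,0,0,0,0,0,1],[0,0,0,0,0,0,1]]])

```text
time_s: 21.23
position: [0.5773, 0.014, 0.1919]
tcp_rot: [[0.068, 0.998, -0.011], [0.998, -0.068, 0.0], [-0.0, -0.011, -1.0]]
force: [-13.9, -0.9, 11.7]
opening: 0.127
grasp_force: 30.0
```

Run:
```python
from h import *
a=capture("side")[:,:,::-1];s=telemetry.read_state();print(s["time_s"],s["position"],s["opening"],s["force"])
cv2.imwrite("pics/s7.png",cv2.resize(a[100:430,150:440],None,fx=1.8,fy=1.8))
```

```text
21.2833 [0.5773 0.014  0.1919] 0.1315179712142456 [-13.4498  -1.3097  12.0274]
```

View pics/s7.png

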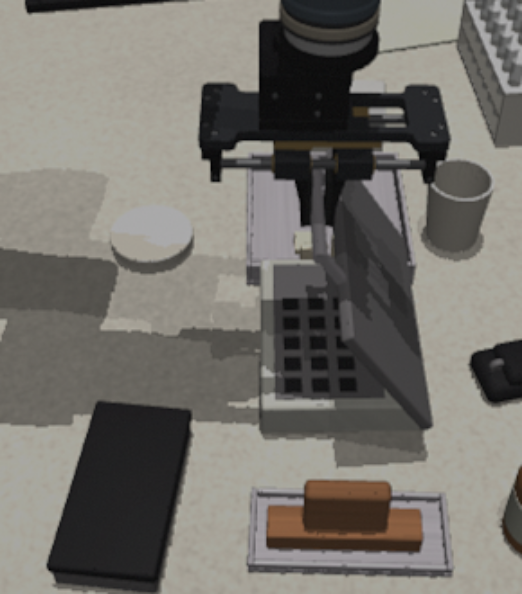

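The display stands at about 60° and the scraper is still in place (about (345,515)). Next I release the bar and retreat upwards.

Request:
carry_out(deltas=[[[0,0,0,0,0,0,0.8],[0,0,0,0,0,0,0.7],[0,0,0,0,0,0,0.6],[0,0,0,0,0,0,0.5],[0,0,0,0,0,0,0.4],[0,0,0,0,0,0,0.4],[0,0,0,0,0,0,0.4],[0,0,0,0,0,0,0.4],[0,0,0,0,0,0,0.4],[0,0,0,0,0,0,0.4]]])

```text
time_s: 22.12
position: [0.5831, 0.0134, 0.1898]
tcp_rot: [[0.069, 0.998, 0.001], [0.998, -0.069, -0.0], [0.0, 0.001, -1.0]]
force: [-0.1, 0.1, -0.9]
opening: 0.297
grasp_force: 0.0
```

Request:
carry_out(deltas=[[[0,0,-0.05,0,0,0,0.4],[0,0,-0.1,0,0,0,0.4],[0,0,-0.17,0,0,0,0.4],[0,0,-0.25,0,0,0,0.4],[0,0,-0.33,0,0,0,0.4],[0,0,-0.42,0,0,0,0.4],[0,0,-0.5,0,0,0,0.4],[0,0,-0.6,0,0,0,0.4],[0,0,-0.7,0,0,0,0.4],[0,0,-0.7,0,0,0,0.4]]])

```text
time_s: 22.95
position: [0.5846, 0.0132, 0.2992]
tcp_rot: [[0.069, 0.998, 0.008], [0.998, -0.069, -0.001], [-0.001, 0.009, -1.0]]
force: [0.1, 0.0, -0.1]
opening: 0.301
grasp_force: 0.0
```

Request:
carry_out(deltas=[[[0,-0.1,0,0,0,0,0.4],[0,-0.2,0,0,0,0,0.4],[0,-0.3,0,0,0,0,0.4],[0,-0.4,0,0,0,0,0.4],[0,-0.5,0,0,0,0,0.4],[0,-0.6,0,0,0,0,0.4],[0,-0.7,0,0,0,0,0.4],[0,-0.75,0,0,0,0,0.4],[0,-0.75,0,0,0,0,0.4],[0,-0.75,0,0,0,0,0.4]]])

```text
time_s: 23.78
position: [0.4706, 0.0211, 0.295]
tcp_rot: [[0.069, 0.998, 0.001], [0.998, -0.069, -0.0], [-0.0, 0.001, -1.0]]
force: [0.3, -0.6, 0.6]
opening: 0.3
grasp_force: 0.0
```

Run:
```python
from h import *
a=capture("side")[:,:,::-1];t=capture("top")[:,:,::-1];s=telemetry.read_state();print(s["time_s"],s["position"],s["opening"],s["force"])
cv2.imwrite("pics/s8.png",np.hstack([cv2.resize(a[100:430,150:440],(510,580)),cv2.resize(t[150:350,220:320],(290,580))]))
```

```text
23.8833 [0.4713 0.021  0.2949] 0.3018592750602596 [-0.116   0.3121  0.3868]
```

View pics/s8.png

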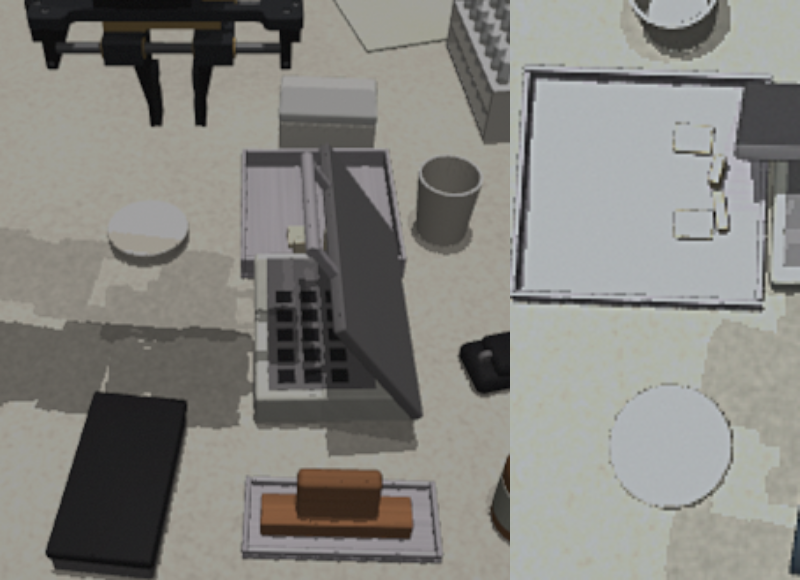

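Run:
```python
from h import *
c=camera_info("side");W=np.linalg.inv(c["cam_to_world"])
a=np.radians(-3.9);ex=np.array([np.cos(a),np.sin(a),0]);ey=np.array([-np.sin(a),np.cos(a),0])
for th in(50,55,60,65,70):
    r=np.radians(th+.64);o=[]
    for y in(.061,-.061):
        p=np.array([.6022,.0127,.05])+ex*(.068-.179*np.cos(r))+ey*y+[0,0,.179*np.sin(r)]
        q=c["mtx"]@(W@np.r_[p,1])[:3];o+=list(q[:2]/q[2])
    print(th,np.round(o,1))
```

```text
50 [311.5 197.  313.4 250.9]
55 [319.3 192.6 322.1 246.4]
60 [327.7 188.6 331.4 242.4]
65 [336.5 185.1 341.3 238.9]
70 [345.8 182.3 351.7 235.9]
```

```bash
python3 -c "
from rig import job
print(job.hand_in())"
```

```text
the job is handed in; nothing more can be done
None
```

I handed the job in at about 24 s: all four trimmings are in the waste tray, the scraper stands in its holder, and the display was left at about 59–60°; the hand-in returned no verdict.

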